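# Step the batch counter on to its set pin

## Robot

A 6-joint arm with a two-finger parallel gripper is mounted at the origin on a cart in front of the work surface, level with it; the furniture and walls round the work are solid. World frame = base frame: x ahead of the robot, y to its left, z up, the work surface at z = 0. Lengths are in mm, angles in rad, forces in N, time in s.
With the tool pointing down it reaches from about 350 to 975 mm from the base axis. Payload 7.1 kg.
Tool frame: the origin (TCP) lies between the finger pads; the fingertips stand ctrl.tip_extent ahead of it and the grasp point (between the pads) lies 3 mm ahead of it (ctrl.tip_extent is the distance from the TCP to the fingertips, in mm); z points along the fingers, y is the direction in which the jaws open and shut (so a half turn about z gives the same grasp; the last joint's range is limited). The gripper opens to 88 mm and grips with 3 to 60 N. Pads are 20 mm wide; open, the fingers measure 115 mm over their backs; the gripper's body (75 mm by 178 mm) begins 61 mm behind the grasp point.
Start: joints at [-1.268, 0.423, 1.63, -0, 1.089, -0.019], TCP at [197.689, -592.895, 244.675] pointing down, gripper open.
Joint ranges: [-3, 3], [-0.9, 2.11], [0.09, 2.58], [-1.31, 4.45], [0.11, 2.69], [-2.54, 2.54]. Speed limits (rad/s): [2.39, 2.39, 3.01, 3.14, 3.14, 3.14].

## Interface

Orientations are given as a rotation vector (axis times angle).
In Python, from workcell import ctrl, viewer gives the robot as it stands.
- The arm moves only by the shell command python3 -m crank 'ROWS' [OPENING]. ROWS is text: rows parted by semicolons, each of 4 numbers parted by spaces: the shift along the tool's x, y, z in mm, then the turn about the tool's z in degrees. In form: x y z spin; .... A call has 1 to 12 rows; each row is the pose to reach, as a shift and turn from the pose measured when the call began, along the tool's axes at that moment; what a row does not reach only later rows make up. A row lasts 1/8 s, in which the tool goes at most 62.5 mm and 10.7 degrees, less where a joint would pass 70% of its speed; a pose out of reach is approached as far as the arm can. A call with a gripper value outside its range is refused whole. OPENING is the closure, from 0 (fully open) to 1 (shut), set as the call begins (- or left out, the last holds). The fingers move at their own pace and stop on an object; the grip force is fixed at half the most. Time passes only in rows, so rows that repeat a pose let the fingers close. It gives the time, the measured TCP pose, the force and the opening at its end, in the units of the state.
- ctrl.get_obs(): the state, without advancing time (a new reading comes with each control period).
- viewer.get_image(name): name is "scene" or "side" or "wrist"; returns a dict with "color" (400x640x3 uint8, red, green, blue), "vfov" (degrees; the focal length in pixels is half the picture's height over the tangent of half this angle, whatever the lens; pixels are square), "cx", "cy" (the principal point, pixels), "extrinsics" (4x4, takes a point from camera to world coordinates). Camera axes: x right, y down, z forward; pixel columns grow to the right and rows downward; lengths in mm; the calibration is good to about 2 mm. A picture is of the moment at which its call begins. There is no depth.
- ctrl.close_job(): hands the job in, once; it reports no verdict.
The state is a dict: "t": time; "qpos": joint angles; "qvel": joint speeds; "joint_torque": joint torques, N m; "ee_pos": TCP position; "orientation": TCP orientation; "ft_force": force on the tool from outside, world axes, zero at the start; "moment": the same for the moment, N m; "width": finger opening in mm.
Only numpy, scipy, OpenCV 4.12 (cv2) and the standard library are available. Lean on these libraries where they do the work, as an engineer would, in place of code of your own. Each camera call takes 0.05 s, during which the arm holds its last target. There are 200 camera calls.

## Task

Set the batch counter on the bench: press its step button fully down and let it up again, as many times as it takes, until the raised bar on its drum stands at the tall set pin (not at one of the short pins). Work the drum only through the button, do not turn it by hand, and leave the button released.

Things in the scene. Friction and masses are not known exactly. Their poses are not given: they have to be found in the camera images.
- button_top (a point): Centre of the top of the step button, a black round cap 34 mm across, 87 mm above the bench when up, at one end of the grey counter (125 x 200 x 32 mm, fixed), 100 mm from the drum's axis. Press straight down: 16 mm to a firm stop, up to about 9 N on the way; it springs up by itself in 0.5 s. Each full stroke (14 mm or more) and full release turns the drum one step, during the down stroke.
- drum: The counter's drum: dark knurled steel disc, 84 mm across, lying flat, top 52 mm above the bench. Origin on its upright axis, 32 mm above the bench; z up. One step is 45 degrees clockwise seen from above, 8 to a turn, never back; the first may differ by 8 degrees as it falls into step. After a short stroke it stands between steps; the next full stroke puts it in step.
- bar_tip (a point): Outer end of the one raised bright bar (36 x 8 x 6 mm) on the drum's top, 41 mm from the drum's axis, 58 mm above the bench. The bar runs from the hub outwards, along the direction 45 degrees clockwise from the drum's own x axis. The drum's other marks are seven thin flat lines, 45 degrees apart.
- set_pin: The tall set pin: upright, steel, 6 mm thick with a 12 mm ball head, 38 mm tall, fixed on the counter 54 mm from the drum's axis. Origin at its foot's centre, 32 mm above the bench. Three short headless pins, 8 mm tall, stand on the same circle. It stands 2 to 5 steps clockwise from where the bar starts. With the bar at it, bar end and pin are 13 mm apart horizontally.

How it is judged (in metres and radians):
At the end, for the whole second after the job is handed in: The bar's end stands within 20 mm horizontally of the tall set pin's centre (13 mm is dead on, so within about 18 degrees), the drum is at rest, and the button is up again (top more than 83 mm above the bench) (horizontal distance between bar_tip and set_pin below 0.02 m and angular speed of drum below 0.1 rad/s and height (world z) of button_top above 0.083 m); the robot touches nothing.
It fails at once if the robot touches the drum (contact force between any of the arm, the fingers and drum above 0.5 N).
It also fails if it takes over 48 s, if anything falls off the work surface, if the arm or the gripper's body presses on something with over 40 N, if the wrist force passes 120 N, or if a joint passes its speed limit or range.

## Working session

There is one attempt and no reset: what is moved stays moved. The work goes in short steps, Python scripts to look and compute and a shell command to move; the robot and the scene stay as the last step left them, time stands still between calls to the robot, and variables do not carry over. Pictures are saved under pics/ and viewed, and the job is handed in when it is done.

```bash
mkdir -p pics; cat > h.py <<'E'
from workcell import ctrl, viewer
import numpy as np, cv2
from scipy.spatial.transform import Rotation as R
def snap(n,f):
    d=viewer.get_image(n); cv2.imwrite('pics/'+f,d['color'][:,:,::-1]); return d
def K(d):
    return 200/np.tan(np.radians(d['vfov'])/2)
def ray(d,u,v,z):
    f=K(d); E=np.array(d['extrinsics']); r=E[:3,:3]@np.array([(u-d['cx'])/f,(v-d['cy'])/f,1]); o=E[:3,3]
    return o+r*(z-o[2])/r[2]
def proj(d,p):
    E=np.linalg.inv(np.array(d['extrinsics'])); c=E[:3,:3]@np.array(p)+E[:3,3]; return K(d)*c[:2]/c[2]+[d['cx'],d['cy']]
def tool(p):
    o=ctrl.get_obs(); return R.from_rotvec(o['orientation']).inv().apply(np.array(p)-o['ee_pos'])
E
python3 - <<'E'
from h import *
import pickle
D={n:snap(n,n+'0.png') for n in('scene','side','wrist')}
pickle.dump(D,open('d0.pkl','wb'))
o=ctrl.get_obs();print(o,ctrl.tip_extent)
for n in D: print(n,D[n]['vfov'],D[n]['cx'],D[n]['cy'],np.round(D[n]['extrinsics'],2))
E
```

```text
{'t': 0.15, 'qpos': array([-1.26801709e+00,  4.23712543e-01,  1.63046755e+00,  3.46226274e-06,
        1.08859758e+00, -1.89845188e-02]), 'qvel': array([ 0.00104133, -0.00377524, -0.00167138, -0.00175199, -0.00332523,
        0.0010591 ]), 'joint_torque': array([-8.35582705e-04, -5.44983459e+01, -2.73920184e+01,  6.44465117e-02,
        2.03533896e-02, -6.16475609e-05]), 'ee_pos': array([ 197.56920914, -592.54360983,  244.06918381]), 'orientation': array([-3.09986539e+00, -5.03057340e-01,  2.58379964e-04]), 'ft_force': array([ 0.4364492 ,  0.19124119, -0.0847228 ]), 'moment': array([ 0.01741124,  0.05152305, -0.05196743]), 'width': 87.80784065915851} 22.0
scene 57.343407989430084 318.72085166410875 196.66300235386709 [[-8.9000e-01 -3.4000e-01  3.0000e-01  3.0633e+02]
 [-4.5000e-01  6.9000e-01 -5.7000e-01  3.0735e+02]
 [-1.0000e-02 -6.4000e-01 -7.7000e-01  7.4232e+02]
 [ 0.0000e+00  0.0000e+00  0.0000e+00  1.0000e+00]]
side 45.570385430515046 319.8959840977859 196.1325744109013 [[-9.6000e-01  2.2000e-01 -1.7000e-01  7.0609e+02]
 [ 2.8000e-01  7.8000e-01 -5.6000e-01  2.9217e+02]
 [ 2.0000e-02 -5.9000e-01 -8.1000e-01  7.9470e+02]
 [ 0.0000e+00  0.0000e+00  0.0000e+00  1.0000e+00]]
wrist 66.49139050935716 321.22132429975994 198.9111372632632 [[ 3.2000e-01 -9.2000e-01 -2.3000e-01  2.6029e+02]
 [-9.5000e-01 -3.1000e-01 -8.0000e-02 -5.7287e+02]
 [-0.0000e+00  2.4000e-01 -9.7000e-01  3.8363e+02]
 [ 0.0000e+00  0.0000e+00  0.0000e+00  1.0000e+00]]
```

View pics/scene0.png

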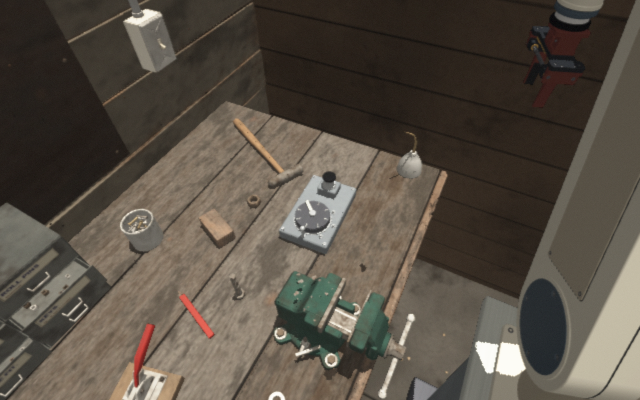

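View pics/side0.png

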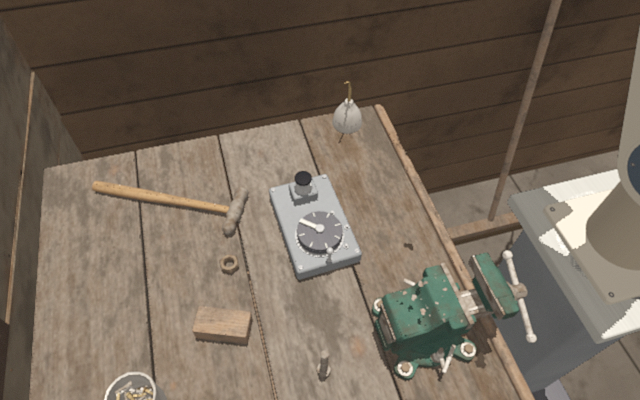

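View pics/wrist0.png

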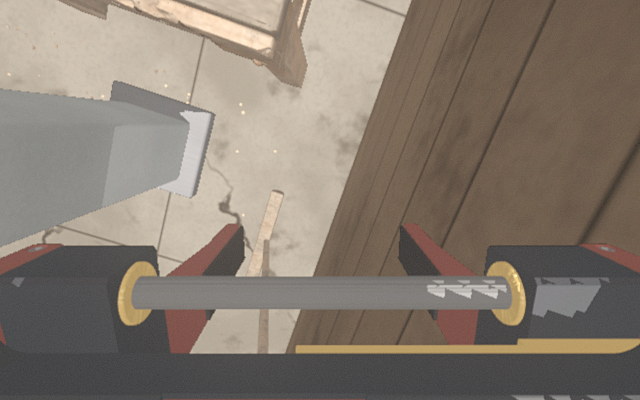

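The scene view shows the counter with its button at about (329,177) and drum at (312,216). In the side view they are at (303,178) and (320,231), and the bar and the tall pin (~(330,252)) are also visible. I'll enlarge both and measure.

```bash
python3 - <<'E'
from h import *
import pickle
D=pickle.load(open('d0.pkl','rb'))
for n,b,c in(('scene',(329,177),(312,215)),('side',(303,178),(320,230))):
    d=D[n];B=ray(d,*b,87);C=ray(d,*c,52);print(n,B.round(),C.round(),np.linalg.norm((B-C)[:2]), tool(B).round())
a=D['scene']['color'][150:270,260:380];b=D['side']['color'][160:280,260:380]
m=np.hstack([cv2.resize(x,(400,400),interpolation=cv2.INTER_CUBIC) for x in(a,b)])
cv2.imwrite('pics/z0.png',m[:,:,::-1])
E
```

```text
scene [ 568. -246.   87.] [ 564. -147.   52.] 98.74620969238987 [ 461. -211.  157.]
side [ 572. -246.   87.] [ 567. -148.   52.] 98.63992058921924 [ 465. -210.  157.]
```

View pics/z0.png

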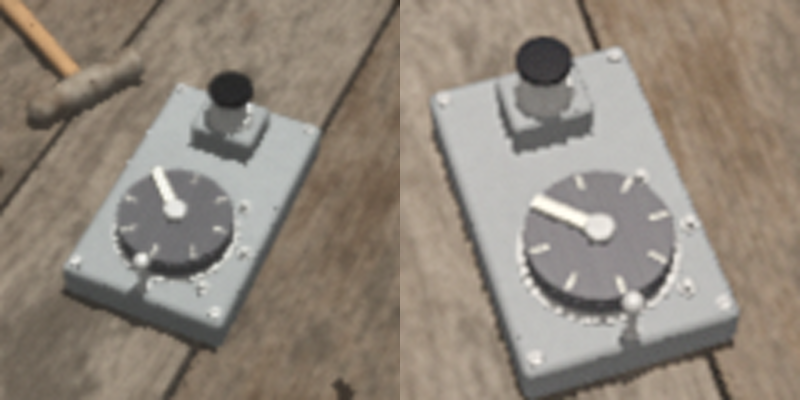

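```bash
python3 - <<'E'
from h import *
import pickle
D=pickle.load(open('d0.pkl','rb'))
C=np.array([565.5,-147])
for n,t,p in(('scene',(307.1,201),(302.3,228)),('side',(300.2,221.5),(330,250))):
    d=D[n];T=ray(d,*t,58)[:2]-C;P=ray(d,*p,64)[:2]-C
    a=lambda v:np.degrees(np.arctan2(v[1],v[0]))
    print(n,T.round(),P.round(),a(T),a(P),'cw',(a(T)-a(P))%360)
for name,s,q in(('bulb',(410,165),(347,118)),('bulbtop',(409,136),(347,84))):
    rs=[]
    A=[];b=[]
    for n,u in(('scene',s),('side',q)):
        d=D[n];o=np.array(d['extrinsics'])[:3,3];r=ray(d,*u,0)-o;r/=np.linalg.norm(r);M=np.eye(3)-np.outer(r,r);A.append(M);b.append(M@o)
    print(name,np.linalg.lstsq(np.vstack(A),np.hstack(b),rcond=None)[0].round())
print('vise', ray(D['scene'],325,285,100).round(),ray(D['scene'],375,310,100).round())
print(tool([570,-246,137]).round(1))
E
```

```text
scene [ 27. -29.] [-3. 50.] -46.77829384245354 93.34463937848703 cw 219.87706677905942
side [ 32. -24.] [-2. 51.] -37.017167641344834 92.1928317395245 cw 230.79000061913067
bulb [ 415. -448.   13.]
bulbtop [ 431. -423.  134.]
vise [447.  21. 100.] [344.  25. 100.]
[ 462.9 -210.9  107.3]
```

Bar is about 225° short of the tall pin, clockwise, so 5 steps. I'll move above the button with the gripper shut.

```bash
python3 -m crank '58 -26 0 0;116 -53 0 0;174 -79 0 0;231 -105 0 0;289 -132 0 0;347 -158 0 0;405 -185 20 0;445 -203 40 0;463 -211 60 0;463 -211 70 0;463 -211 70 0;463 -211 70 0' 1; python3 - <<'E'
from h import *
d=snap('wrist','w1.png');snap('scene','s1.png');print(tool([570,-246,87]),proj(d,[570,-246,87]),ctrl.get_obs()['qpos'])
E
```

```text
t: 1.65
ee_pos: [569.4, -247.3, 175.1]
orientation: [-3.101, -0.5, -0.001]
ft_force: [0.1, -0.1, -0.2]
width: 0.3
[ 0.4926724  -0.98485812 88.3075387 ] [318.4819747  209.08525549] [-4.28757764e-01  4.99987732e-01  1.68738141e+00  9.23022787e-04
  9.53612730e-01  8.21354837e-01]
```

View pics/w1.png

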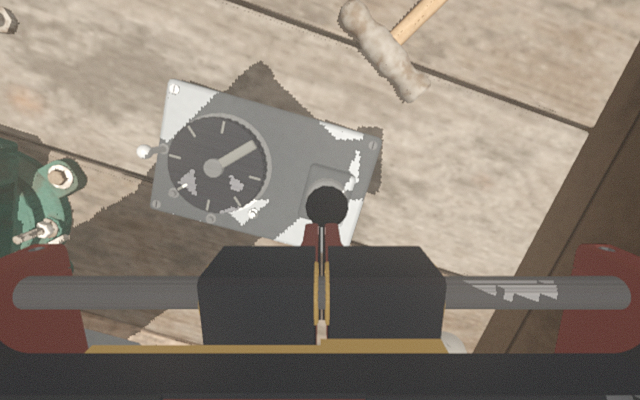

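View pics/s1.png

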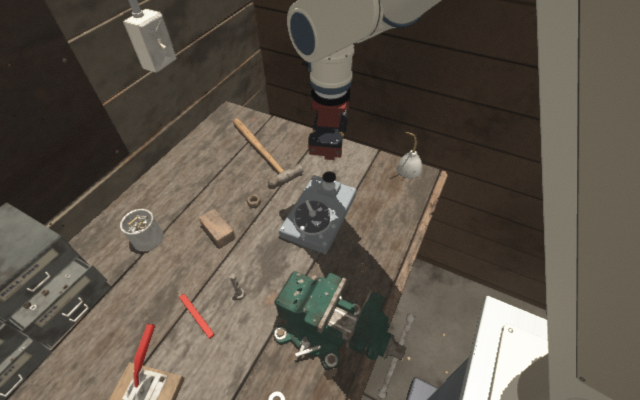

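```bash
python3 - <<'E'
from h import *
d=snap('wrist','w2.png')
g=cv2.cvtColor(d['color'],cv2.COLOR_RGB2GRAY)[180:228,300:352]
m=(g<50).astype(np.uint8); n,l,s,c=cv2.connectedComponentsWithStats(m);print(s,c+[300,180])
B=ray(d,327,206,87);print(B,ray(d,214,168,52),tool(B))
E
```

```text
[[   0    0   52   48 2496]] [[325.5 203.5]]
[ 574.76287591 -251.32643421   87.        ] [ 567.48655532 -151.1777891    52.        ] [ 3.18386688  5.74131841 88.25203694]
```

```bash
python3 -m crank '3 4 30 0;3 4 58 0;3 4 64 0;3 4 70 0;3 4 76 0;3 4 80 0;3 4 82 0;3 4 82 0;3 4 82 0'
```

```text
t: 2.92
ee_pos: [574.3, -250.1, 94.8]
orientation: [3.101, 0.501, 0.003]
ft_force: [-3.4, -0.0, 4.8]
width: 0.8
```

Tip at 72.8, about 14 mm of stroke and no stop force yet; going deeper.

```bash
python3 -m crank '0 0 1 0;0 0 2 0;0 0 2 0'; python3 - <<'E'
from h import *
d=snap('side','s3.png')
cv2.imwrite('pics/s3z.png',cv2.resize(d['color'][140:290,220:420],(800,600),interpolation=cv2.INTER_CUBIC)[:,:,::-1])
E
```

```text
t: 3.3
ee_pos: [574.7, -250.3, 93.8]
orientation: [3.1, 0.501, 0.004]
ft_force: [-2.5, 1.4, 7.0]
width: 0.3
```

View pics/s3z.png

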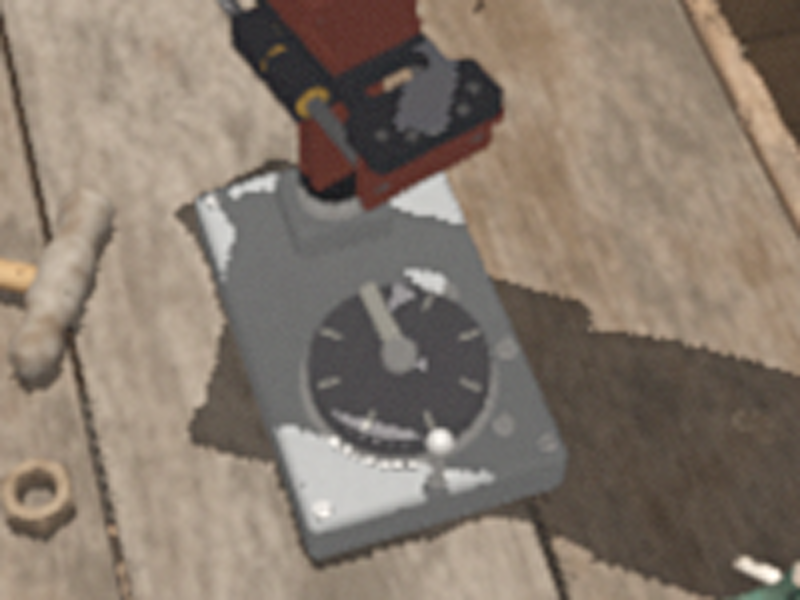

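The bar advanced one step (now toward the button, left view top). Next: release, then the second stroke.

```bash
python3 -m crank '0 0 -10 0;0 0 -22 0;0 0 -22 0;0 0 -22 0;0 0 -22 0;0 0 -22 0;0 0 -22 0;0 0 -22 0'; python3 -m crank '0 0 8 0;0 0 15 0;0 0 21 0;0 0 24 0;0 0 24 0;0 0 24 0;0 0 24 0'; python3 - <<'E'
from h import *
d=snap('side','s4.png')
cv2.imwrite('pics/s4z.png',cv2.resize(d['color'][140:290,220:420],(800,600),interpolation=cv2.INTER_CUBIC)[:,:,::-1])
E
```

```text
t: 4.35
ee_pos: [574.5, -250.3, 115.7]
orientation: [3.1, 0.501, 0.004]
ft_force: [1.0, 0.2, 1.0]
width: 0.4
t: 5.22
ee_pos: [575.3, -250.6, 93.2]
orientation: [3.099, 0.501, 0.006]
ft_force: [-3.5, 1.4, 16.9]
width: 0.2
```

View pics/s4z.png

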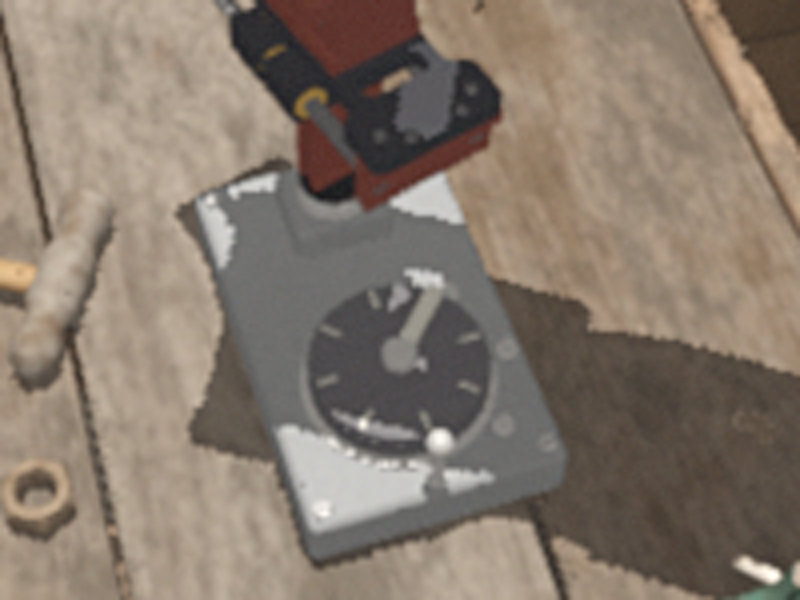

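Force rose to 17 N, so the button is on the stop, and the bar has moved exactly one more step. Three to go; two more strokes now.

```bash
for i in 1; do :; done
python3 -m crank '0 0 -10 0;0 0 -22 0;0 0 -22 0;0 0 -22 0;0 0 -22 0;0 0 -22 0;0 0 -22 0;0 0 -22 0'; python3 -m crank '0 0 8 0;0 0 15 0;0 0 21 0;0 0 24 0;0 0 24 0;0 0 24 0;0 0 24 0'
python3 -m crank '0 0 -10 0;0 0 -22 0;0 0 -22 0;0 0 -22 0;0 0 -22 0;0 0 -22 0;0 0 -22 0;0 0 -22 0'; python3 -m crank '0 0 8 0;0 0 15 0;0 0 21 0;0 0 24 0;0 0 24 0;0 0 24 0;0 0 24 0'; python3 - <<'E'
from h import *
d=snap('side','s5.png')
cv2.imwrite('pics/s5z.png',cv2.resize(d['color'][140:290,220:420],(800,600),interpolation=cv2.INTER_CUBIC)[:,:,::-1])
E
```

```text
t: 6.28
ee_pos: [575.2, -250.5, 115.2]
orientation: [3.099, 0.501, 0.006]
ft_force: [-0.9, 0.1, -0.8]
width: 0.7
t: 7.15
ee_pos: [576.0, -250.9, 93.2]
orientation: [3.098, 0.501, 0.008]
ft_force: [-4.1, 1.2, 20.2]
width: 0.7
t: 8.15
ee_pos: [575.8, -250.8, 115.2]
orientation: [3.098, 0.501, 0.008]
ft_force: [1.0, -0.3, -0.2]
width: 0.6
t: 9.02
ee_pos: [576.6, -251.2, 93.2]
orientation: [3.098, 0.501, 0.01]
ft_force: [-4.8, 1.8, 20.3]
width: 0.4
```

View pics/s5z.png

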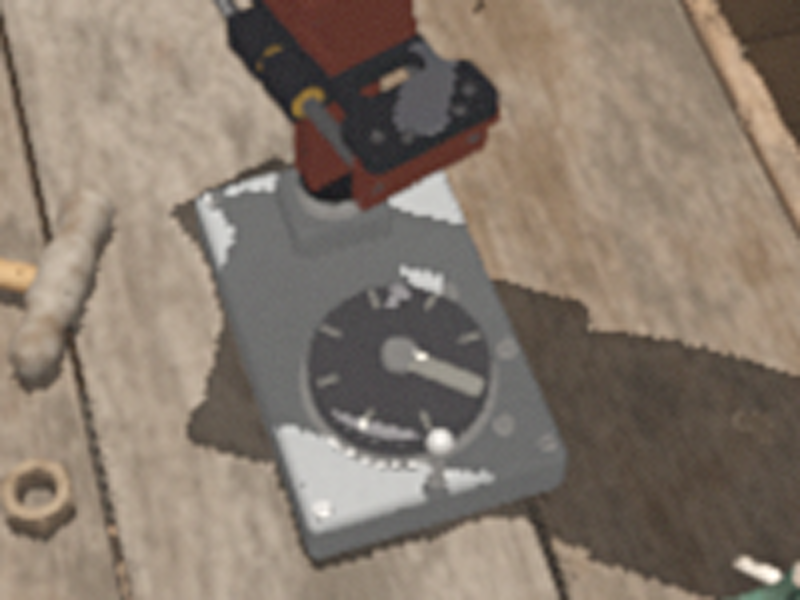

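Four steps done; the bar is one step before the tall pin. Last stroke, then release and look.

```bash
python3 -m crank '0 0 -10 0;0 0 -22 0;-2 0 -22 0;-2 0 -22 0;-2 0 -22 0;-2 0 -22 0;-2 0 -22 0;-2 0 -22 0'; python3 -m crank '0 0 8 0;0 0 15 0;0 0 21 0;0 0 24 0;0 0 24 0;0 0 24 0;0 0 24 0'
python3 -m crank '0 0 -10 0;0 0 -22 0;0 0 -50 0;0 0 -90 0;0 0 -90 0;0 0 -90 0;0 0 -90 0;0 0 -90 0'; python3 - <<'E'
from h import *
d=snap('side','s6.png');w=snap('wrist','w6.png')
a=cv2.resize(d['color'][140:290,220:420],(533,400),interpolation=cv2.INTER_CUBIC);b=w['color'][60:260,130:390]
cv2.imwrite('pics/s6z.png',np.hstack([a,np.pad(b,((0,200),(0,0),(0,0)))])[:,:,::-1])
E
```

```text
t: 10.07
ee_pos: [574.6, -251.7, 115.1]
orientation: [3.098, 0.501, 0.01]
ft_force: [-0.3, 0.1, -0.6]
width: 0.3
t: 10.95
ee_pos: [575.4, -252.1, 93.2]
orientation: [3.097, 0.501, 0.012]
ft_force: [-5.5, 1.9, 20.9]
width: 0.4
t: 11.95
ee_pos: [574.1, -251.5, 182.1]
orientation: [3.098, 0.501, 0.01]
ft_force: [0.4, -0.2, -0.3]
width: 0.5
```

View pics/s6z.png

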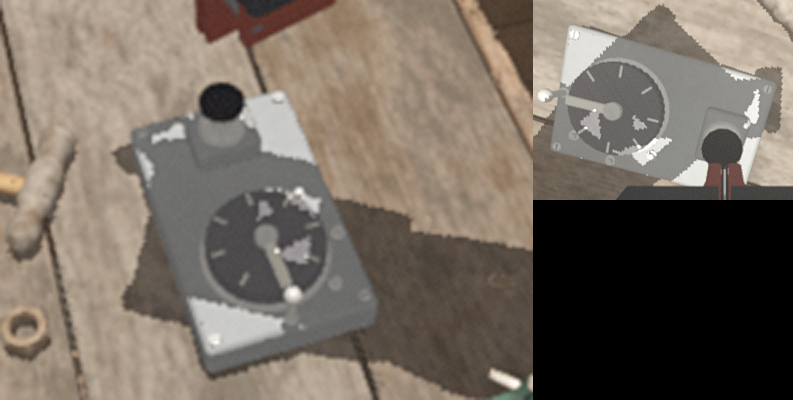

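Both views show the bar pointing straight at the ball-headed pin. The button is up and the gripper is clear, so I'm handing in.

```bash
python3 -c "
from workcell import ctrl; print(ctrl.close_job())"
```

```text
the job is handed in; nothing more can be done
None
```

I pressed the step button five times with the closed fingertips, releasing fully each time, and handed the job in at about 12 s.

- **Steps:** the bar started about 225° short of the tall pin, clockwise. Pictures at strokes 1, 2, 4 and 5 each showed the step count expected.
- **Final check:** the side and wrist views both show the bar pointing straight at the ball-headed pin. The button is up, and the fingers are about 70 mm above it, touching nothing. I judged this by eye and did not measure the final bar-to-pin distance.
- **Disagreements:** the fixed cameras and the wrist camera differed by about 6 to 7 mm on the button's position, well within the cap. I used a point nearer the wrist estimate. On the first stroke, the first push gave about 14 mm without reaching the stop, so I went deeper before letting go, to about 15 mm. The later strokes ended at 17 to 21 N, firmly on the stop.

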